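Lock a covered serving pan into its transport dock

ROBOT

A 6-joint arm with a two-finger parallel gripper is mounted at the origin on the work surface. World frame = base frame: x ahead of the robot, y to its left, z up, the work surface at z = 0. Lengths are in m, angles in rad, forces in N, time in s.
With the tool pointing down it reaches from about 0.225 to 0.875 m from the base axis. Payload 3.4 kg.
Tool frame: the origin (TCP) lies at the very end of the fingers, on their centre line; the grasp point (between the pads) lies 19 mm behind it (manip.hold_point_z is the distance from the TCP to the grasp point, in m); z points along the fingers, x is the direction in which the jaws open and shut, and the axes are right-handed (so a half turn about z gives the same grasp; the last joint's range is limited). The gripper opens to 85 mm and grips with 20 to 120 N. Pads are 22 mm wide; open, the fingers measure 114 mm over their backs; the gripper's body (76 mm by 85 mm) begins 54 mm behind the grasp point. The pads swing forward as they close: fully open they stand 13 mm farther back than shut.
Start: joints at [1.002, 0.276, 1.505, -0, 1.361, -0.121], TCP at [0.249, 0.518, 0.208] pointing down, gripper open.
Joint ranges: [-2.89, 2.89], [-0.75, 2.08], [0.22, 2.7], [-1.18, 4.32], [0.11, 2.71], [-2.7, 2.7]. Speed limits (rad/s): [2.57, 2.57, 3.14, 3.14, 3.14, 3.14].

INTERFACE

Orientations are given as a unit quaternion [w, x, y, z].
In Python, from rig import manip gives the robot as it stands.
- The arm moves only by the tool apply_moves, never from a script. Its argument "commands" is one flat list of numbers, 6 for each row, row after row: the shift along the tool's x, y, z normalised to -1 to 1, where 1 is 0.03 m, then the turn, a rotation vector about the tool's x, y, z normalised to -1 to 1, where 1 is 0.15 rad. A call has 1 to 20 rows; each row shifts and turns the commanded pose from where the row before left it, along the tool's axes as they then stand; what a row does not reach is not made up. A row lasts 1/10 s, in which the tool goes at most 50 mm and 8.59 degrees, less where a joint would pass 70% of its speed; a pose out of reach is approached as far as the arm can. A call with a number of a shift or a turn outside -1 to 1 is refused whole. A call with a gripper value outside its range is refused whole. "jaw" is the opening, from -1 (shut) to 1 (fully open), set as the call begins (left out, the last holds). The fingers move at their own pace and stop on an object; "newtons" is the grip in N (left out, the last holds). Time passes only in rows, so rows that do not move let the fingers close. It gives the time, the measured TCP pose, the force and the opening at its end, in the units of the state.
- manip.get_state(): the state, without advancing time (a new reading comes with each control period).
- manip.get_image(name): name is "scene" or "top"; returns a dict with "frame" (400x640x3 uint8, red, green, blue), "fx", "fy", "cx", "cy" (pixels), "extrinsics" (4x4, takes a point from camera to world coordinates). Camera axes: x right, y up, looking along -z (the intrinsics and any distortion apply to the point x, -y, -z); pixel columns grow to the right and rows downward; lengths in m; the calibration is good to about 2 mm. A picture is of the moment at which its call begins. There is no depth.
- manip.sign_off(): hands the job in, once; it reports no verdict.
The state is a dict: "clock": time; "qpos": joint angles; "qd": joint speeds; "effort": joint torques, N m; "position": TCP position; "ee_rot": TCP orientation; "contact_force": force on the tool from outside, world axes, zero at the start; "moment": the same for the moment, N m; "width": finger opening in m.
Only numpy, scipy, OpenCV 4.12 (cv2) and the standard library are available. Lean on these libraries where they do the work, as an engineer would, in place of code of your own. Each camera call takes 0.05 s, during which the arm holds its last target. There are 200 camera calls.

TASK

Get the covered steel pan ready for transport: with your fingertips, push it along its dock until it sits fully home against the back stop, and only then push both lever handles over past centre, away from the dock's open front, so that each snaps into its locked position in front of the pan. Do not lift or tip the pan, nothing is to be picked up, and leave the other things on the table where they are.

Things in the scene. Friction and masses are not known exactly. Their poses are not given: they have to be found in the camera images.
- dock: steel pan dock fixed on the table. Origin on the table surface under the centre of a pan that is fully home; +x points from the open front to the back stop, +y left, z up. Plate 4 mm thick, 300 mm wide, from x = -0.188 to 0.098. Two side rails 32 mm high guide the pan along x with 3 mm play a side. A lever on brackets (y = +-0.103 to +-0.147, 78 mm high) stands outside each front corner.
- dock_stop (a point): middle of the upper edge of the back stop's face, which the pan's back wall meets: dock x = 0.073, 50 mm above the table; the stop is 150 mm wide
- pan: closed steel food pan, lid and knob one piece, loose, 0.5 to 0.95 kg, on the dock's plate between the rails. Origin: centre of its underside, 4 mm above the table; x along dock x. Walls 146 (x) by 160 (y) mm; rim 162 by 176 mm at 61 to 65 mm height; lid top 69, black knob (30 wide) to 95 mm. Starts 25 to 42 mm short of home (towards dock -x); home: dock x = 0
- lever_left (a joint): Left (dock +y) lever. 0 = released: handle leans 35 deg from upright towards the dock's open front (dock -x); grows as the handle is pushed towards dock +x; 0.61 = upright, dead centre; 1.22 = thrown (locked), leaning 35 deg towards the stop. An over-centre spring holds it at either end (about 3 N at the handle's end starts it) and snaps it on once a little past centre.
- lever_left_tip (a point): centre of the black ball end (24 mm across) of the left lever's handle, 110 mm from its pivot; the grip is 18 mm thick. Pivot at dock x = -0.145, y = +0.125, 0.066 above the table, axis along dock y. So this point is 0.156 above the table at both ends of the throw, 0.176 when upright; dock x = -0.208 released, -0.082 thrown.
- lever_left_pawl (a point): rubber tip (16 mm thick, 12 mm wide) of the left lever's pawl, at dock y = +0.075. Released, the pawl is raised and this point is 0.114 above the table. Thrown, the pawl lies level 0.066 above the table, 5 mm in front of the rim of a pan that is home; it comes down on a pan that is not home, and the lever cannot finish.
- lever_right (a joint): Right (dock -y) lever. 0 = released: handle leans 35 deg from upright towards the dock's open front (dock -x); grows as the handle is pushed towards dock +x; 0.61 = upright, dead centre; 1.22 = thrown (locked), leaning 35 deg towards the stop. An over-centre spring holds it at either end (about 3 N at the handle's end starts it) and snaps it on once a little past centre.
- lever_right_tip (a point): centre of the black ball end (24 mm across) of the right lever's handle, 110 mm from its pivot; the grip is 18 mm thick. Pivot at dock x = -0.145, y = -0.125, 0.066 above the table, axis along dock y. So this point is 0.156 above the table at both ends of the throw, 0.176 when upright; dock x = -0.208 released, -0.082 thrown.
- lever_right_pawl (a point): rubber tip (16 mm thick, 12 mm wide) of the right lever's pawl, at dock y = -0.075. Released, the pawl is raised and this point is 0.114 above the table. Thrown, the pawl lies level 0.066 above the table, 5 mm in front of the rim of a pan that is home; it comes down on a pan that is not home, and the lever cannot finish.
- jar: amber spice jar, 54 mm across, 85 mm high, beside the dock. A bystander, loose; origin at the centre of its underside
- shaker: aluminium shaker, 48 mm across, 90 mm high, beside the dock. A bystander, loose; origin at the centre of its underside
- water: clear water bottle, 64 mm across, 190 mm high, to the left of the dock. A bystander, loose; origin at the centre of its underside
- knife: carving knife lying flat, blade 200 mm along its +x, black handle 120 mm along its -x, 18 mm high. A bystander, loose; origin near the joint of blade and handle
- foil_box: long carton of foil, 75 x 320 x 75 mm. A bystander, loose; origin at the centre of its underside
- foil_tray: empty aluminium tray, 220 x 160 x 50 mm. A bystander, loose; origin at the centre of its underside
- cup: paper cup, 80 mm across the rim, 100 mm high. A bystander, loose; origin at the centre of its underside
Things that resemble listed ones, but are neither listed nor needed, are in the scene too. What is shaped like the pan but turquoise is not meant.

How it is judged:
On the way, in this order (a step that is already met when the one before it is completed fails the run):
1. the pan is pushed home, within 5 mm of the back stop, while both levers are still released (x of pan in the frame of dock above -0.005 m and angle between the x axis of pan and the x axis of dock, either way round below 0.06 rad and value of joint each of lever_left, lever_right below 0.45 rad), for 0.2 s.
2. both levers have been flipped over past centre into the locked position (value of joint each of lever_left, lever_right above 1.1 rad), for 0.2 s.
At the end, for the whole second after the job is handed in: The pan stands on the dock's plate within 5 mm of fully home and square to the dock within 0.06 rad, at rest, and both levers are past 1.1 rad (of 1.22) in the locked position (all of step 2 and x of pan in the frame of dock above -0.005 m and angle between the x axis of pan and the x axis of dock, either way round below 0.06 rad and height (world z) of pan below 0.01 m and linear speed of pan below 0.02 m/s); the robot touches nothing.
It fails at once if the pan is lifted more than 15 mm or tipped more than 0.2 rad (height (world z) of pan above 0.019 m or angle between pan's own z axis and vertical above 0.2 rad).
It fails at once if another thing on the table is moved more than 30 mm or picked up (distance of any of jar, shaker, water, knife, foil_box, foil_tray, cup from where it was at the start of the episode above 0.03 m).
It also fails if it takes over 51 s, if anything falls off the work surface, if the arm or the gripper's body presses on something with over 40 N, if the wrist force passes 120 N, or if a joint passes its speed limit or range.

## Working session

There is one attempt and no reset: what is moved stays moved. The work goes in short steps, Python scripts to look and compute and a tool call to move; the robot and the scene stay as the last step left them, time stands still between calls to the robot, and variables do not carry over. Pictures are saved under pics/ and viewed, about 8 in all and at most 12, crops included, and the job is handed in when it is done.

Besides the shell and the picture viewer there is one more tool, called after ">>>" as name(argument=value, ...) on one line, values as JSON. apply_moves: Moves the arm, as the interface text tells. Scaled input: -1 to 1 covers 0.03 m each way for a shift and 0.15 rad each way for a turn. Its arguments: {"type":"object","properties":{"commands":{"type":"array"},"jaw":{"type":"number"},"newtons":{"type":"number"}},"required":["commands"]}

```bash
mkdir -p pics; cat > h.py <<'E'
from rig import manip
import numpy as np, cv2, pickle
def snap(n,f):
    d=manip.get_image(n); cv2.imwrite('pics/'+f,cv2.cvtColor(d['frame'],cv2.COLOR_RGB2BGR)); pickle.dump(d,open(f'pics/{n}.pkl','wb')); return d
def load(n): return pickle.load(open(f'pics/{n}.pkl','rb'))
def ray(d,u,v,z):
    E=np.array(d['extrinsics']); r=E[:3,:3]@np.array([(u-d['cx'])/d['fx'],-(v-d['cy'])/d['fy'],-1.]); o=E[:3,3]
    return o+r*(z-o[2])/r[2]
def proj(d,P):
    E=np.array(d['extrinsics']); p=E[:3,:3].T@(np.asarray(P,float)-E[:3,3]); return np.array([d['cx']-d['fx']*p[0]/p[2], d['cy']+d['fy']*p[1]/p[2]])
E
python3 - <<'E'
from h import *
for n in('top','scene'):
    d=snap(n,n+'0.png'); print(n,{k:d[k] for k in d if k!='frame'})
print(manip.get_state())
E
```

```text
top {'fx': 436.4063531709082, 'fy': 436.4063531709082, 'cx': 315.0163163490398, 'cy': 201.64294084267317, 'extrinsics': array([[ 0.00874353,  0.99359057, -0.11270018,  0.39669188],
       [-0.9997109 ,  0.01121008,  0.02127082,  0.02244294],
       [ 0.02239787,  0.11248162,  0.99340134,  1.39687476],
       [ 0.        ,  0.        ,  0.        ,  1.        ]])}
scene {'fx': 514.8547685718914, 'fy': 514.8547685718914, 'cx': 323.80493393386513, 'cy': 196.82692366583677, 'extrinsics': array([[-0.59401749, -0.47346148,  0.65036717,  1.58009561],
       [ 0.80438631, -0.35992287,  0.47267134,  0.77208875],
       [ 0.01029035,  0.80392149,  0.59464641,  1.05738957],
       [ 0.        ,  0.        ,  0.        ,  1.        ]])}
{'clock': 0.1, 'qpos': array([ 1.00201328e+00,  2.76559504e-01,  1.50598279e+00, -2.03457262e-06,
        1.36067882e+00, -1.21011435e-01]), 'qd': array([-1.07898999e-03, -1.53407536e-03, -2.17763888e-03, -4.77810746e-05,
       -1.38450839e-03,  2.24805818e-03]), 'effort': array([ 1.31026849e-03, -4.17698622e+01, -2.46404868e+01, -8.01010697e-05,
        5.77641214e-03, -6.54965490e-06]), 'position': array([0.24869885, 0.51789552, 0.20731986]), 'ee_rot': array([ 3.48081424e-04,  8.46450404e-01,  5.32466949e-01, -7.36077931e-04]), 'contact_force': array([0.32774994, 0.34342399, 1.03185861]), 'moment': array([-0.05192697,  0.03883389, -0.03316767]), 'width': 0.08573758787160453}
```

View pics/top0.png

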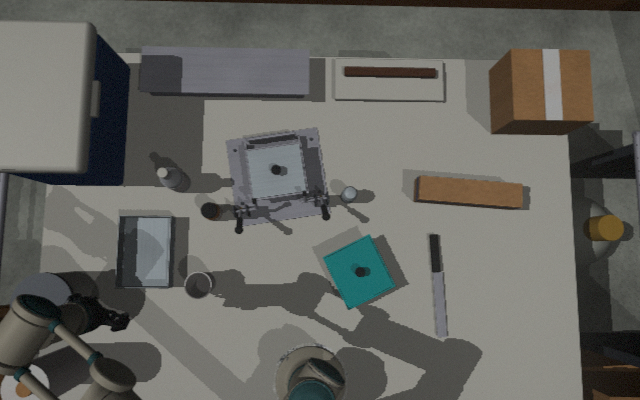

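View pics/scene0.png

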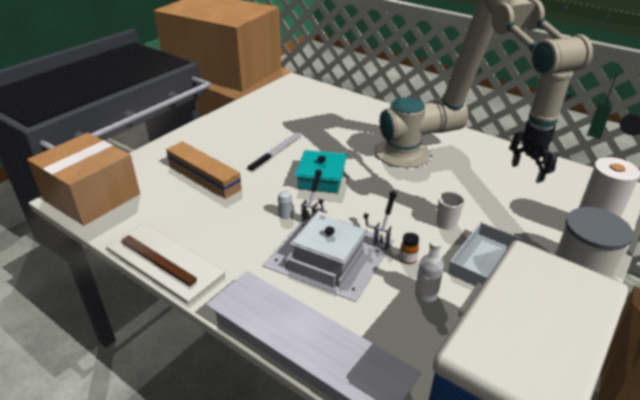

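The steel pan in its dock is at top pixel (276,170). The turquoise lookalike at (360,270) is excluded by its colour, and it isn't in a dock. The lever balls are near (239,230) and (325,216). I'll enlarge that area to confirm and measure.

```bash
python3 - <<'E'
import cv2
a=cv2.imread('pics/top0.png')[120:240,200:360]; cv2.imwrite('pics/c1.png',cv2.resize(a,None,fx=5,fy=5,interpolation=cv2.INTER_CUBIC))
a=cv2.imread('pics/scene0.png')[180:300,260:420]; cv2.imwrite('pics/c2.png',cv2.resize(a,None,fx=5,fy=5,interpolation=cv2.INTER_CUBIC))
E
```

```text
(no output)
```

View pics/c1.png

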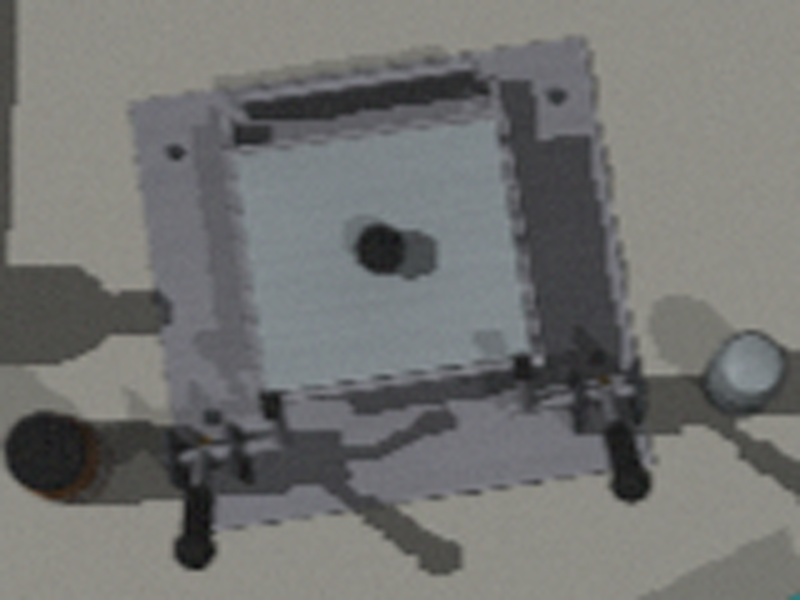

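View pics/c2.png

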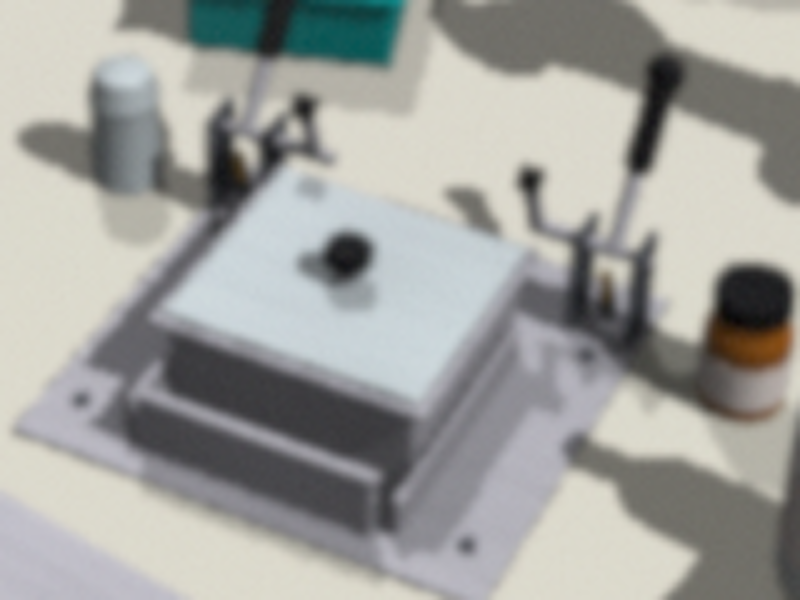

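The crops confirm the steel pan in its dock, with both levers released. Crop 1 shows the balls at (194,549) and (631,483), and plate corners at (133,103), (585,40) and (650,465). The knob is at (380,247).

```bash
cat > fit.py <<'E'
from h import *
from scipy.optimize import least_squares
t=load('top'); s=load('scene')
f=lambda u,o,k=5:np.array([(u[0]+.5)/k-.5+o[0],(u[1]+.5)/k-.5+o[1]])
T=(200,120); S=(260,180)
obs=[(t,f((133,103),T),(.098,.15,.004)),(t,f((585,40),T),(.098,-.15,.004)),(t,f((650,465),T),(-.188,-.15,.004)),
(t,f((194,549),T),(-.208,.125,.156)),(t,f((631,483),T),(-.208,-.125,.156)),
(s,f((15,430),S),(.098,-.15,.004)),(s,f((663,75),S),(-.208,.125,.156))]
def W(p,q): c,si=np.cos(p[2]),np.sin(p[2]); return np.array([p[0]+c*q[0]-si*q[1],p[1]+si*q[0]+c*q[1],q[2]])
r=least_squares(lambda p:np.concatenate([proj(d,W(p,q))-o for d,o,q in obs]),[.6,.1,.1],loss='soft_l1')
p=r.x
if __name__=='__main__':
    print(p); 
    for d,o,q in obs: print(q,np.round(proj(d,W(p,q))-o,1))
    for d,u,o in((t,(380,247),T),(s,(348,250),S)):
        w=ray(d,*f(u,o),.090); v=w[:2]-p[:2]; c,si=np.cos(p[2]),np.sin(p[2]); print('knob dock',c*v[0]+si*v[1],-si*v[0]+c*v[1])
    for n,q in dict(Ltip=(-.208,.125,.156),Rtip=(-.208,-.125,.156),stop=(.073,0,.05),preF=(-.15,0,.05)).items(): print(n,W(p,q))
    for n,(u,v,z) in dict(jar=(209,209,.085),shaker=(349,192,.09),water=(163,172,.19)).items():
        w=ray(t,u,v,z); v=w[:2]-p[:2]; print(n,w,'dock',c*v[0]+si*v[1],-si*v[0]+c*v[1])
E
python3 fit.py
```

```text
[0.68149306 0.12159959 0.16068298]
(0.098, 0.15, 0.004) [-0.7 -0.6]
(0.098, -0.15, 0.004) [ 0.1 -1. ]
(-0.188, -0.15, 0.004) [ 0.7 -0. ]
(-0.208, 0.125, 0.156) [ 0.1 -0.1]
(-0.208, -0.125, 0.156) [-0.1 -0.1]
(0.098, -0.15, 0.004) [ 0.  -1.3]
(-0.208, 0.125, 0.156) [ 1.4 -0.9]
knob dock -0.0387907224594677 -0.0004541353264155652
knob dock -0.04113212611829626 -0.0041753275223365685
Ltip [0.45617341 0.21171095 0.156     ]
Rtip [ 0.49617152 -0.03506861  0.156     ]
stop [0.75355269 0.13327904 0.05      ]
preF [0.53342532 0.09760073 0.05      ]
jar [0.51968883 0.31267793 0.085     ] dock -0.1291488157967629 0.21450436645977317
shaker [ 0.57549477 -0.10818519  0.09      ] dock -0.14139666629472006 -0.20986583076103493
water [0.61186785 0.42053032 0.19      ] dock -0.020901663082301222 0.3062194824668988
```

>>> apply_moves(commands=[0,0,0,0,0,-0.81,0,0,0,0,0,-0.81,0,0,0,0,0,-0.81,0,0,0,0,0,-0.81,0,0,0,0,0,-0.81,-1,0.4,0,0,0,0,-1,0.4,0,0,0,0,-1,0.4,0,0,0,0,-1,0.4,0,0,0,0,-1,0.4,0,0,0,0,-1,0.4,0,0,0,0,-1,0.4,0,0,0,0,-1,0.4,0,0,0,0,-1,0.4,0,0,0,0,-1,0.4,0,0,0,0,-1,0.4,0,0,0,0,-1,0.4,0,0,0,0,-1,0.4,0,0,0,0,-1,0.4,0,0,0,0,-1,0.4,0,0,0,0], jaw=-0.3)

```text
clock: 2.1
position: [0.4985, 0.1014, 0.2078]
ee_rot: [-0.0, 0.649, 0.761, -0.0]
contact_force: [0.3, 0.3, -0.7]
width: 0.0299
```

```bash
cat > st.py <<'E'
from fit import *
def st():
    x=manip.get_state(); v=x['position'][:2]-p[:2]; c,s_=np.cos(p[2]),np.sin(p[2]); q=x['ee_rot']
    from scipy.spatial.transform import Rotation as R
    M=R.from_quat(np.r_[q[1:],q[0]]).as_matrix(); F=x['contact_force']
    print('t',round(x['clock'],2),'dock',np.round([c*v[0]+s_*v[1],-s_*v[0]+c*v[1],x['position'][2]],4),'yawerr',round(np.arctan2(M[1,0],M[0,0])-np.pi/2-p[2],3),'tilt',np.round(M[:2,2],3),'Fdock',np.round([c*F[0]+s_*F[1],-s_*F[0]+c*F[1],F[2]],1),'w',round(x['width'],3))
if __name__=='__main__': st()
E
python3 st.py
```

```text
t 2.1 dock [-0.1839  0.0094  0.2078] yawerr -0.001 tilt [-0.001  0.   ] Fdock [ 0.4  0.3 -0.7] w 0.03
```

>>> apply_moves(commands=[-0.31,0,0.9,0,0,0,0,0,0.9,0,0,0,0,0,0.9,0,0,0,0,0,0.9,0,0,0,0,0,0.9,0,0,0,0,0,0.9,0,0,0,0,0.6,0,0,0,0,0,0.6,0,0,0,0,0,0.3,0,0,0,0,0,0.3,0,0,0,0])

```text
clock: 3.1
position: [0.5531, 0.1022, 0.0458]
ee_rot: [-0.0, 0.648, 0.761, -0.0]
contact_force: [0.3, -0.1, 0.5]
width: 0.03
```

```bash
python3 st.py
```

```text
t 3.1 dock [-0.1298  0.0013  0.0458] yawerr -0.001 tilt [-0.001 -0.   ] Fdock [ 0.3 -0.2  0.5] w 0.03
```

>>> apply_moves(commands=[0,0.17,0,0,0,0,0,0.17,0,0,0,0,0,0.17,0,0,0,0,0,0.17,0,0,0,0,0,0.17,0,0,0,0])

```text
clock: 3.6
position: [0.5728, 0.1057, 0.0458]
ee_rot: [-0.004, 0.648, 0.761, -0.004]
contact_force: [-7.9, -1.6, 4.8]
width: 0.0302
```

```bash
python3 st.py
```

```text
t 3.6 dock [-0.1099  0.0017  0.0458] yawerr -0.001 tilt [-0.01  -0.001] Fdock [-8.  -0.3  4.8] w 0.03
```

>>> apply_moves(commands=[0,0.1,0,0,0,0,0,0.1,0,0,0,0])

```text
clock: 3.8
position: [0.5787, 0.1066, 0.0458]
ee_rot: [-0.004, 0.648, 0.761, -0.004]
contact_force: [-7.7, -1.5, 6.5]
width: 0.0299
```

```bash
python3 st.py
```

```text
t 3.8 dock [-0.1038  0.0016  0.0458] yawerr -0.001 tilt [-0.01  -0.001] Fdock [-7.8 -0.2  6.5] w 0.03
```

>>> apply_moves(commands=[0,0.1,0,0,0,0,0,0.1,0,0,0,0])

```text
clock: 4.0
position: [0.5846, 0.1076, 0.0458]
ee_rot: [-0.004, 0.648, 0.761, -0.004]
contact_force: [-8.4, -1.0, 5.6]
width: 0.0301
```

```bash
python3 st.py
```

```text
t 4.0 dock [-0.0979  0.0016  0.0458] yawerr -0.001 tilt [-0.01  -0.001] Fdock [-8.4  0.3  5.6] w 0.03
```

>>> apply_moves(commands=[0,0.1,0,0,0,0,0,0,0,0,0,0])

```text
clock: 4.2
position: [0.5885, 0.1082, 0.0458]
ee_rot: [-0.003, 0.648, 0.761, -0.003]
contact_force: [-7.2, -0.7, 3.8]
width: 0.0297
```

```bash
python3 - <<'E'
from st import *
st(); 
d=snap('top','t2.png'); e=snap('scene','s2.png')
a=[cv2.resize(cv2.cvtColor(x['frame'],cv2.COLOR_RGB2BGR)[r:r+100,c:c+140],None,fx=4,fy=4,interpolation=cv2.INTER_CUBIC) for x,r,c in((d,125,215),(e,190,265))]
cv2.imwrite('pics/c3.png',cv2.resize(np.vstack(a),None,fx=.75,fy=.75))
E
```

```text
t 4.2 dock [-0.0939  0.0016  0.0458] yawerr -0.001 tilt [-0.009 -0.001] Fdock [-7.2  0.5  3.8] w 0.03
```

View pics/c3.png

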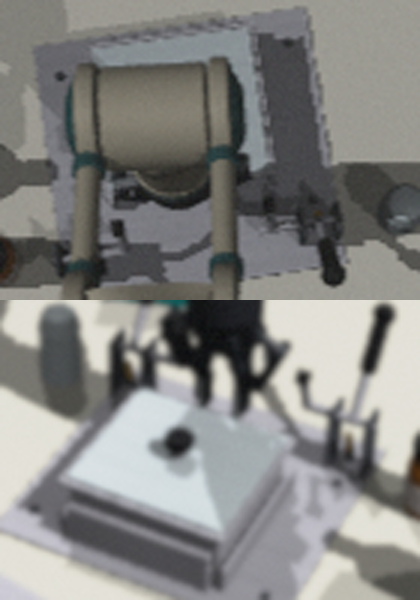

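The pan has slid close to the stop and both levers are still released. The force hasn't risen yet, so I'll keep pushing in small steps until it does.

>>> apply_moves(commands=[0,0.07,0,0,0,0,0,0.07,0,0,0,0])

```text
clock: 4.5
position: [0.5916, 0.1087, 0.0458]
ee_rot: [-0.004, 0.648, 0.761, -0.004]
contact_force: [-7.7, -0.7, 5.5]
width: 0.0301
```

>>> apply_moves(commands=[0,0.07,0,0,0,0,0,0,0,0,0,0])

```text
clock: 4.7
position: [0.5945, 0.1091, 0.0458]
ee_rot: [-0.003, 0.648, 0.761, -0.003]
contact_force: [-7.0, -1.0, 5.1]
width: 0.0297
```

```bash
python3 st.py
```

```text
t 4.7 dock [-0.0879  0.0016  0.0458] yawerr -0.001 tilt [-0.009 -0.001] Fdock [-7.1  0.1  5.1] w 0.03
```

>>> apply_moves(commands=[0,0.07,0,0,0,0,0,0,0,0,0,0])

```text
clock: 4.9
position: [0.5963, 0.1094, 0.0458]
ee_rot: [-0.003, 0.648, 0.761, -0.003]
contact_force: [-8.0, -1.0, 5.1]
width: 0.03
```

>>> apply_moves(commands=[0,0.07,0,0,0,0,0,0,0,0,0,0])

```text
clock: 5.1
position: [0.5971, 0.1096, 0.0458]
ee_rot: [-0.004, 0.648, 0.761, -0.004]
contact_force: [-8.5, -1.6, 6.6]
width: 0.0298
```

```bash
python3 - <<'E'
from st import *
st(); e=snap('scene','s3.png')
cv2.imwrite('pics/c4.png',cv2.resize(cv2.cvtColor(e['frame'],cv2.COLOR_RGB2BGR)[180:300,260:420],None,fx=5,fy=5,interpolation=cv2.INTER_CUBIC))
E
```

```text
t 5.1 dock [-0.0852  0.0016  0.0458] yawerr -0.001 tilt [-0.012 -0.001] Fdock [-8.6 -0.2  6.6] w 0.03
```

View pics/c4.png

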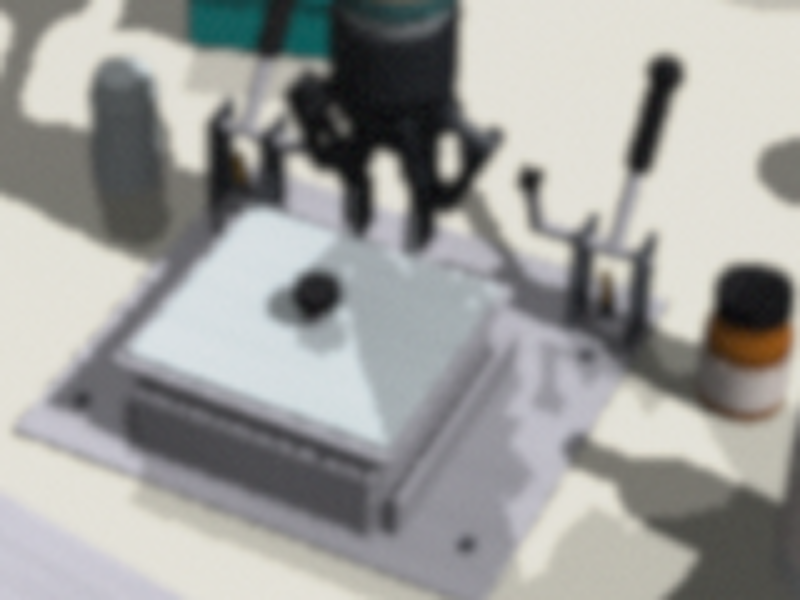

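The rim now overhangs the stop and the knob is at crop pixel (316,292). The last step advanced only 0.8 of 2.1 mm, which suggests contact. I'll press a little more to check.

>>> apply_moves(commands=[0,0.1,0,0,0,0,0,0.1,0,0,0,0,0,0,0,0,0,0])

```text
clock: 5.45
position: [0.5971, 0.1096, 0.0456]
ee_rot: [-0.008, 0.648, 0.761, -0.009]
contact_force: [-18.9, -3.3, 13.6]
width: 0.0298
```

```bash
python3 - <<'E'
from st import *
st()
for u in((348,250),(316,292)):
    w=ray(s,*f(u,S),.090); v=w[:2]-p[:2]; c,si=np.cos(p[2]),np.sin(p[2]); print(c*v[0]+si*v[1],-si*v[0]+c*v[1])
E
```

```text
t 5.45 dock [-0.0853  0.0016  0.0456] yawerr -0.0 tilt [-0.024 -0.003] Fdock [-19.2  -0.2  13.6] w 0.03
-0.04113212611829626 -0.0041753275223365685
0.0005398367736498615 -0.0036045820855418087
```

Contact is confirmed: force rose to 19 N with no further motion, and the knob measures dock x ≈ 0.000. Now I'll back off, rise and move in front of the left lever.

>>> apply_moves(commands=[0,-0.3,0,0,0,0,0,-1,0,0,0,0,0,-1,0,0,0,0,0,-1,0,0,0,0,0,0,-0.9,0,0,0,0,0,-0.9,0,0,0,0,0,-0.9,0,0,0,0,0,-0.9,0,0,0,0,0,-0.9,0,0,0,0,0,-0.9,0,0,0,0,-0.8,0,0,0,0,1,-0.8,0,0,0,0,1,-0.8,0,0,0,0,1,0,0,0,0,0,1,0,0,0,0], jaw=-1)

```text
invalid input at $.commands: expected a multiple of 6 numbers
```

```bash
python3 st.py
```

```text
t 5.45 dock [-0.0853  0.0016  0.0456] yawerr -0.0 tilt [-0.024 -0.003] Fdock [-19.2  -0.2  13.6] w 0.03
```

>>> apply_moves(commands=[0,-0.3,0,0,0,0,0,-1,0,0,0,0,0,-1,0,0,0,0,0,-1,0,0,0,0,0,0,-0.9,0,0,0,0,0,-0.9,0,0,0,0,0,-0.9,0,0,0,0,0,-0.9,0,0,0,0,0,-0.9,0,0,0,0,0,-0.9,0,0,0,0,-0.8,0,0,0,0,1,-0.8,0,0,0,0,1,-0.8,0,0,0,0,1,0,0,0,0,0,1,0,0,0,0,0], jaw=-1)

```text
clock: 6.95
position: [0.4202, 0.2032, 0.2087]
ee_rot: [0.0, 0.649, 0.761, 0.001]
contact_force: [0.3, -0.2, 0.0]
width: 0.0
```

```bash
python3 st.py
```

```text
t 6.95 dock [-0.2449  0.1223  0.2087] yawerr -0.001 tilt [0.001 0.   ] Fdock [ 0.3 -0.3  0. ] w 0.0
```

>>> apply_moves(commands=[0,-0.33,0,0,0,0,0.1,0,0.75,0,0,0,0,0,0.75,0,0,0,0,0,0.7,0,0,0,0,0.35,0,0,0,0,0,0.35,0,0,0,0,0,0.35,0,0,0,0,0,0.35,0,0,0,0,0,0.35,0,0,0,0,0,0.35,0,0,0,0,0,0.35,0,0,0,0,0,0.35,0,0,0,0,0,0.35,0,0,0,0,0,0.35,0,0,0,0,0,0.35,0,0,0,0,0,0.35,0,0,0,0])

```text
clock: 8.55
position: [0.5549, 0.2272, 0.1575]
ee_rot: [0.014, 0.648, 0.761, 0.018]
contact_force: [11.6, 0.5, 29.7]
width: 0.0004
```

```bash
python3 st.py
```

```text
t 8.55 dock [-0.1081  0.1245  0.1575] yawerr -0.001 tilt [0.045 0.01 ] Fdock [11.5 -1.4 29.7] w 0.0
```

```bash
python3 - <<'E'
from st import *
e=snap('scene','s4.png')
cv2.imwrite('pics/c5.png',cv2.resize(cv2.cvtColor(e['frame'],cv2.COLOR_RGB2BGR)[160:280,290:450],None,fx=5,fy=5,interpolation=cv2.INTER_CUBIC))
E
```

```text
(no output)
```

View pics/c5.png

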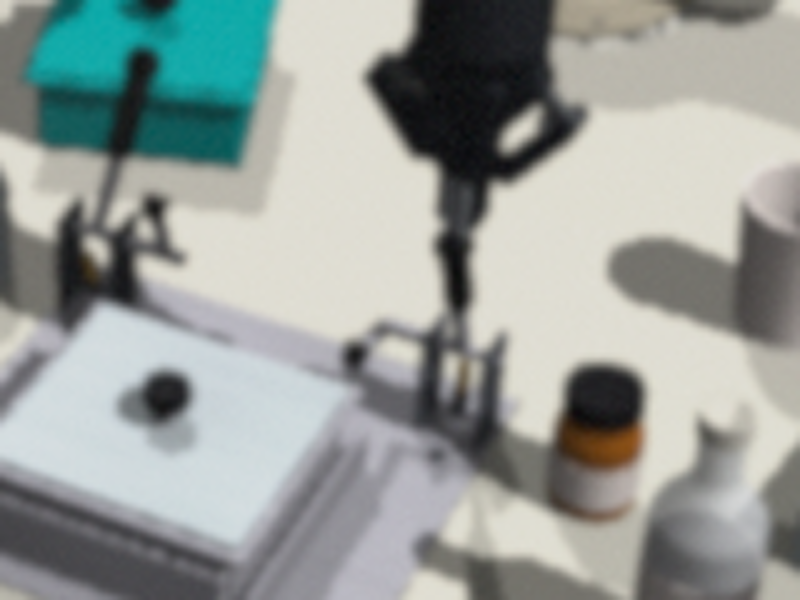

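```bash
python3 - <<'E'
from st import *
st()
for a in(0,.3,.61,.8,.95,1.1,1.22):
    th=a-.611; g=(proj(s,W(p,(-.145+.11*np.sin(th),.125,.066+.11*np.cos(th))))-(290,160))*5; print(a,g.round(), 'dock',round(-.145+.11*np.sin(th),3),round(.066+.11*np.cos(th),3))
x=manip.get_state()['position']; 
for h in(0,.02,.05,.08): print('tcp+',h,((proj(s,x+[0,0,h])-(290,160))*5).round())
E
```

```text
t 8.6 dock [-0.106   0.1245  0.1567] yawerr -0.001 tilt [0.047 0.01 ] Fdock [15.1 -1.9 35.4] w 0.0
0 [518. 168.] dock -0.208 0.156
0.3 [502. 175.] dock -0.179 0.171
0.61 [481. 198.] dock -0.145 0.176
0.8 [468. 220.] dock -0.124 0.174
0.95 [456. 241.] dock -0.108 0.17
1.1 [445. 265.] dock -0.093 0.163
1.22 [437. 285.] dock -0.082 0.156
tcp+ 0 [452. 261.]
tcp+ 0.02 [455. 233.]
tcp+ 0.05 [459. 190.]
tcp+ 0.08 [463. 146.]
```

>>> apply_moves(commands=[0,0,-0.5,0,0,0,0,0,-0.5,0,0,0,0,0,-0.7,0,0,0,0,0,-0.7,0,0,0,0,0,0,0,0,0])

```text
clock: 9.1
position: [0.539, 0.2245, 0.2183]
ee_rot: [0.003, 0.649, 0.761, 0.004]
contact_force: [0.4, -0.1, 0.4]
width: -0.0
```

```bash
python3 - <<'E'
from st import *
st(); e=snap('scene','s5.png')
cv2.imwrite('pics/c6.png',cv2.resize(cv2.cvtColor(e['frame'],cv2.COLOR_RGB2BGR)[160:280,290:450],None,fx=5,fy=5,interpolation=cv2.INTER_CUBIC))
E
```

```text
t 9.1 dock [-0.1242  0.1244  0.2183] yawerr -0.001 tilt [0.009 0.002] Fdock [ 0.4 -0.1  0.4] w -0.0
```

View pics/c6.png

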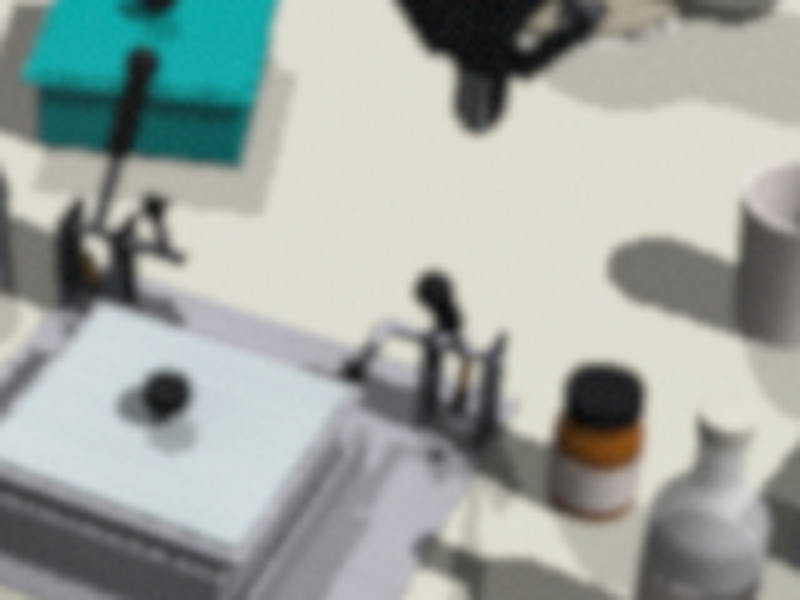

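The left ball is at crop pixel (435,287), which matches 1.22, so it is fully thrown. The odd upward load came from the fingertip riding on the handle. For the right lever I'll go in a little higher and stop earlier.

>>> apply_moves(commands=[-0.93,-0.49,0,0,0,0,-0.93,-0.49,0,0,0,0,-0.93,-0.49,0,0,0,0,-0.93,-0.49,0,0,0,0,-0.93,-0.49,0,0,0,0,-0.93,-0.49,0,0,0,0,-0.93,-0.49,0,0,0,0,-0.93,-0.49,0,0,0,0,-0.93,-0.49,0,0,0,0,0,0,0.75,0,0,0,0,0,0.75,0,0,0,0,0,0.75,0,0,0])

```text
clock: 10.35
position: [0.4446, -0.0456, 0.1452]
ee_rot: [-0.0, 0.649, 0.761, -0.0]
contact_force: [-1.1, -1.1, 0.7]
width: -0.0001
```

```bash
python3 st.py
```

```text
t 10.35 dock [-0.2606 -0.1272  0.1452] yawerr -0.002 tilt [-0.  0.] Fdock [-1.2 -0.9  0.7] w -0.0
```

Next I'll push to about x = -0.16, rising with the ball's arc, then check.

>>> apply_moves(commands=[0,0.35,-0.1,0,0,0,0,0.35,-0.1,0,0,0,0,0.35,-0.1,0,0,0,0,0.35,-0.1,0,0,0,0,0.35,-0.1,0,0,0,0,0.35,0,0,0,0,0,0.35,0,0,0,0,0,0.35,0,0,0,0,0,0.35,0,0,0,0])

```text
clock: 11.25
position: [0.5389, -0.0299, 0.1614]
ee_rot: [-0.0, 0.648, 0.761, -0.0]
contact_force: [-0.1, -0.6, -0.8]
width: -0.0001
```

```bash
python3 st.py
```

```text
t 11.25 dock [-0.165  -0.1267  0.1614] yawerr -0.001 tilt [-0.  0.] Fdock [-0.2 -0.5 -0.8] w -0.0
```

>>> apply_moves(commands=[0,0.3,0,0,0,0,0,0.3,0,0,0,0])

```text
clock: 11.45
position: [0.5566, -0.0271, 0.1614]
ee_rot: [-0.0, 0.648, 0.761, -0.0]
contact_force: [0.6, 0.0, -0.6]
width: -0.0001
```

```bash
python3 st.py
```

```text
t 11.45 dock [-0.1471 -0.1268  0.1614] yawerr -0.001 tilt [-0.  0.] Fdock [ 0.6 -0.1 -0.6] w -0.0
```

>>> apply_moves(commands=[0,0,-0.8,0,0,0,0,0,-0.8,0,0,0,0,-1,-0.5,0,0,0,0,-1,0,0,0,0,0,-1,0,0,0,0,0,-1,0,0,0,0,0,-1,0,0,0,0,0,-1,0,0,0,0,0,0,0,0,0,0])

```text
clock: 12.35
position: [0.3747, -0.0556, 0.2247]
ee_rot: [-0.001, 0.649, 0.761, -0.001]
contact_force: [-0.6, -0.3, 1.8]
width: 0.0
```

```bash
python3 - <<'E'
from st import *
st(); d=snap('top','t6.png'); e=snap('scene','s6.png')
a=[cv2.resize(cv2.cvtColor(x['frame'],cv2.COLOR_RGB2BGR)[r:r+100,c:c+160],None,fx=5,fy=5,interpolation=cv2.INTER_CUBIC) for x,r,c in((d,130,200),(e,190,270))]
cv2.imwrite('pics/c7.png',cv2.resize(np.vstack(a),None,fx=.6,fy=.6))
for q in((-.082,.125,.156),(-.082,-.125,.156),(0,0,.09)): print(((proj(t,W(p,q))-(200,130))*3).round(),((proj(s,W(p,q))-(270,190))*3+[0,300]).round())
E
```

```text
t 12.35 dock [-0.3312 -0.1258  0.2247] yawerr -0.002 tilt [-0.002  0.   ] Fdock [-0.6 -0.2  1.8] w 0.0
[ 98. 167.] [322. 382.]
[357. 129.] [ 88. 307.]
[221.  80.] [162. 445.]
```

View pics/c7.png

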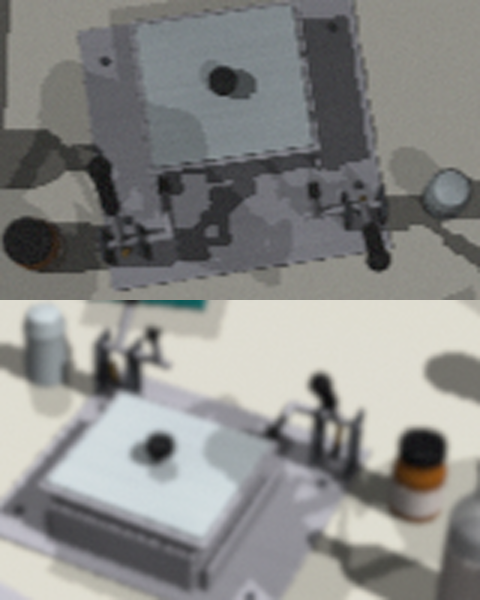

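The left lever is thrown, with its ball at (100,167) against a predicted (98,167). The right one is still released, with its ball at (377,258), because the rising finger slid over it. I'll redo it with the finger lower, so its flank pushes the ball.

>>> apply_moves(commands=[0,0,0.83,0,0,0,0,0,0.83,0,0,0,0,0,0.83,0,0,0,0,0,0.83,0,0,0,0,1,0,0,0,0,0,1,0,0,0,0,0,0.35,0,0,0,0,0,0.35,0,0,0,0,0,0.35,0,0,0,0,0,0.35,0,0,0,0,0,0.35,0,0,0,0,0,0.35,0,0,0,0])

```text
clock: 13.65
position: [0.4971, -0.0365, 0.1251]
ee_rot: [-0.002, 0.648, 0.761, -0.002]
contact_force: [-4.0, -1.6, 3.5]
width: -0.0001
```

```bash
python3 st.py
```

```text
t 13.65 dock [-0.2073 -0.1266  0.1251] yawerr -0.001 tilt [-0.006 -0.001] Fdock [-4.1 -0.9  3.5] w -0.0
```

Contact this time (-4 N). I'll continue past centre.

>>> apply_moves(commands=[0,0.35,0,0,0,0,0,0.35,0,0,0,0,0,0.35,0,0,0,0,0,0.35,0,0,0,0])

```text
clock: 14.05
position: [0.5427, -0.0294, 0.1251]
ee_rot: [0.001, 0.649, 0.761, 0.001]
contact_force: [0.1, -0.0, 0.1]
width: 0.0003
```

```bash
python3 st.py
```

```text
t 14.05 dock [-0.1611 -0.1268  0.1251] yawerr -0.001 tilt [0.002 0.   ] Fdock [ 0.1 -0.   0.1] w 0.0
```

>>> apply_moves(commands=[0,0.3,0,0,0,0,0,0.3,0,0,0,0,0,0,0,0,0,0])

```text
clock: 14.35
position: [0.5606, -0.0266, 0.1249]
ee_rot: [0.0, 0.648, 0.761, 0.0]
contact_force: [0.5, -0.1, 0.9]
width: -0.0001
```

```bash
python3 st.py
```

```text
t 14.35 dock [-0.1431 -0.1269  0.1249] yawerr -0.001 tilt [0.001 0.   ] Fdock [ 0.5 -0.2  0.9] w -0.0
```

Next I'll back away and check.

>>> apply_moves(commands=[0,-1,0,0,0,0,0,-1,0,0,0,0,0,-1,0,0,0,0,0,-1,-0.8,0,0,0,0,-1,-0.8,0,0,0,0,-1,-0.8,0,0,0,0,0,0,0,0,0,0,0,0,0,0,0])

```text
clock: 15.15
position: [0.3813, -0.0555, 0.1976]
ee_rot: [0.001, 0.649, 0.761, 0.001]
contact_force: [0.9, -0.8, -0.4]
width: 0.0001
```

```bash
python3 - <<'E'
from st import *
st(); d=snap('top','t7.png'); e=snap('scene','s7.png')
a=[cv2.resize(cv2.cvtColor(x['frame'],cv2.COLOR_RGB2BGR)[r:r+100,c:c+160],None,fx=5,fy=5,interpolation=cv2.INTER_CUBIC) for x,r,c in((d,130,200),(e,180,270))]
cv2.imwrite('pics/c8.png',cv2.resize(np.vstack(a),None,fx=.6,fy=.6))
for q in((-.082,.125,.156),(-.082,-.125,.156),(0,0,.09)): print(((proj(t,W(p,q))-(200,130))*3).round(),((proj(s,W(p,q))-(270,180))*3+[0,300]).round())
E
```

```text
t 15.15 dock [-0.3246 -0.1268  0.1976] yawerr -0.002 tilt [ 0.003 -0.001] Fdock [ 0.8 -0.9 -0.4] w 0.0
[ 98. 167.] [322. 412.]
[357. 129.] [ 88. 337.]
[221.  80.] [162. 475.]
```

View pics/c8.png

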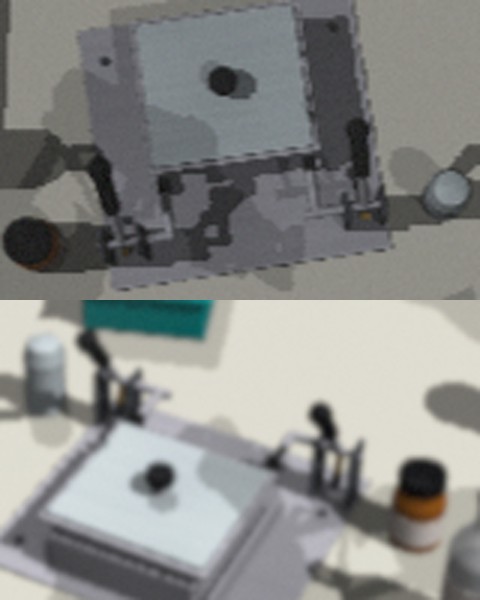

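Both balls match the thrown positions, at (357,129) and (99,168) in the top view. The knob at (222,80) matches a pan at home, and the bystanders haven't moved.

```bash
python3 -c "
from rig import manip
print(manip.sign_off())"
```

```text
the job is handed in; nothing more can be done
None
```

The pan is home against the back stop, both levers are locked over in front of it, and the job is handed in. That took about 15 s of the 51 s allowed; `sign_off` gives no verdict.

**Pan:** I pushed it with the fingertips while both levers were still released. At the stop the force rose to 19 N with no further movement. The knob then measured within about 1 mm of the home position, and it was still there in the last picture.

**Levers:** in the last top and scene pictures both ball ends sit within about 1 to 2 pixels of where a fully thrown lever should put them. The arm had backed well clear and read under 1.5 N. The jar and shaker beside the dock looked undisturbed; I did not measure any of the bystanders.

**What went wrong on the way:**
- **Left lever:** it snapped over, but the fingertip then pressed on the handle with up to about 38 N until I lifted it off.
- **Right lever:** the first try slid over the ball and left the lever released. A second push with the finger about 35 mm lower threw it cleanly.

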